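Drain a wash canister and hang it on the drain hook

TASK

Lift the wash canister that has the ear out of its well in the washer, stand it upright on the drain mat and let go of it to change your hold, then hang it by its ear on the stand's hook, so that the hook's rod passes through the ear's window and the canister hangs free and still. Leave everything else where it is.

Things in the scene. Friction and masses are not known exactly. Their poses are not given: they have to be found in the camera images.
- canister_mid (a point): Centre (38 mm above the underside) of the canister to hang: a closed perforated steel drum, diameter 56, height 76, about 0.25 kg, with a stiff steel ear (its handle) on top at one side. Axes: z up along the drum, y from the drum's axis to the ear, x through the ear's window. At the start the drum stands in a well to 4 mm below its top, so only the ear can be taken hold of.
- ear (a point): Centre of the ear's open window, 28 wide (y) and 32 high (z), which passes along x through the ear, 10 mm thick in x. It lies 64 mm from the drum's axis (y) and 100 mm above the underside, 62 above canister_mid. Axes as canister_mid. The underside of the ear's top bar is 16 mm above this point.
- washer: Fixed grey washer block, 100 (x) by 190 (y) by 84 high; origin centre of its underside. Two round wells, diameter 63, 72 deep, centred at y = -42 and +42, x = 0. One holds the canister with the ear, the other the plain one; the ear points roughly to the block's -x side.
- mat: Fixed black ribbed rubber drain mat, 130 by 130, 4 thick, origin at the centre of its underside (top 4 mm above the origin).
- stand: Fixed hook stand, origin at the centre of its foot's underside. Foot 100 (x) by 120 (y) by 10; post 12 mm square, 265 high, at the origin. The hook is a level round steel rod, diameter 12, from a clamp on the post along the stand's -x, straight from x = -15 to -106, then an upturned tip at x = -112, its top 16 mm above the rod's axis. The rod's height: see post_top.
- post_top (a point): Centre of the top of the stand's post, 265 above the stand's origin, axes as the stand. The hook's clamp (30 x 26 x 28 mm, small black knob on its +y) was tightened anywhere on the post: the rod's axis lies 190 to 230 above the stand's origin, its height is not given. Find it by eye or by touching the rod gently from above; it holds firm against 25 N.
- plain_canister: Bystander in the other well: the same drum, without ear, only a little 12 mm knob on top. Origin at the centre of its underside.
- hammer: Bystander: hammer lying flat, handle along its x.
- screwdriver: Bystander: screwdriver lying flat, handle along its x.
- jar: Bystander: glass jar, diameter 56, height 75, origin centre of underside.
- gauge_block: Bystander: steel block 50 x 30 x 25, origin centre of underside.
- brush: Bystander: brush lying flat, handle along its x.
- wrench: Bystander: wrench lying flat, handle along its x.
- canister: The same canister as a whole; origin at the centre of its underside, axes as canister_mid. A flat arm (10 wide in x, 8 high, 76 to 84 above the underside) runs out over the drum's edge to y = 86 and carries the ear: an upright rectangular frame 10 thick in x, of 8 mm bars, y = 42 to 86, top 124 above the underside.

How it is judged:
On the way:
1. the canister with the ear stands upright on the drain mat, let go (x of canister_mid in the frame of mat between -0.065 and 0.065 m and y of canister_mid in the frame of mat between -0.065 and 0.065 m and height (world z) of canister_mid below 0.048 m and angle between canister_mid's own z axis and vertical below 0.12 rad and contact force between canister and mat above 0.5 N and contact force between canister and the arm below 0.1 N and contact force between canister and the fingers below 0.1 N and linear speed of canister below 0.03 m/s), for 0.2 s.
At the end, for the whole second after the job is handed in: The canister hangs at rest by its ear on the rod: window centre within 25 mm sideways of the rod, 15 to 115 mm before the post and over 140 mm above the foot's underside, ear square to the rod within 0.5 rad, drum centre over 70 mm high, over 0.8 N on the stand, under 30 mm/s and 0.4 rad/s (x of ear in the frame of stand between -0.115 and -0.015 m and y of ear in the frame of stand between -0.025 and 0.025 m and z of ear in the frame of stand above 0.14 m and height (world z) of canister_mid above 0.07 m and contact force between canister and stand above 0.8 N and angle between the x axis of canister and the x axis of stand, either way round below 0.5 rad and linear speed of canister below 0.03 m/s and angular speed of canister below 0.4 rad/s); the robot touches nothing.
It fails at once if another loose thing is shifted by more than 40 mm (distance of any of plain_canister, hammer, screwdriver, jar, gauge_block, brush, wrench from where it was at the start of the episode above 0.04 m).
It also fails if it takes over 72 s, if anything falls off the work surface, if the arm or the gripper's body presses on something with over 40 N, if the wrist force passes 120 N, or if a joint passes its speed limit or range.

ROBOT

A 6-joint arm with a two-finger parallel gripper is mounted at the origin on the work surface. World frame = base frame: x ahead of the robot, y to its left, z up, the work surface at z = 0. Lengths are in m, angles in rad, forces in N, time in s.
With the tool pointing down it reaches from about 0.325 to 0.775 m from the base axis. Payload 9.3 kg.
Tool frame: the origin (TCP) lies midway between the tips of the shut fingers; the grasp point (between the pads) lies 19 mm behind it; z points along the fingers, y is the line along which they close (so a half turn about z gives the same grasp; the last joint's range is limited). The gripper opens to 85 mm and grips with 20 to 120 N. Pads are 22 mm wide; open, the fingers measure 114 mm over their backs; the gripper's body (76 mm by 85 mm) begins 54 mm behind the grasp point. The pads swing forward as they close: fully open they stand 13 mm farther back than shut.
Start: joints at [-1.307, 0.259, 0.021, 1.334, 0, 1.418], TCP at [0.223, -0.503, 0.231] pointing down, gripper open.
Joint ranges: [-3.04, 3.04], [-0.91, 1.82], [-1.04, 1.36], [-1.92, 1.95], [-1.52, 1.45], [-3.14, 3.14]. Speed limits (rad/s): [2.22, 2.22, 2.79, 3.14, 3.14, 3.14].

INTERFACE

Orientations are given as a 3x3 rotation matrix whose columns are the frame's x, y, z axes.
In Python, from rig import r gives the robot as it stands.
- The arm moves only by the tool step_arm, never from a script. Its argument "moves" is a list of rows, each a list of 5 numbers: the shift along the tool's x, y, z in cm, then the turn about the tool's z in rad, then the opening, from -1 (shut) to 1 (fully open). In form: [[dx, dy, dz, yaw, grip], ...]. A call has 1 to 20 rows; each row shifts and turns the commanded pose from where the row before left it, along the tool's axes as they then stand; what a row does not reach is not made up. A row lasts 1/12 s, in which the tool goes at most 41.7 mm and 7.16 degrees, less where a joint would pass 70% of its speed; a pose out of reach is approached as far as the arm can. A call with a gripper value outside its range is refused whole. The fingers move at their own pace and stop on an object; "grip_force" is the grip in N (left out, the last holds). Time passes only in rows, so rows that do not move let the fingers close. It gives the time, the measured TCP pose, the force, the opening and the grip force at its end, in the units of the state.
- r.get_state(): the state, without advancing time (a new reading comes with each control period).
- r.grab_frame(name): name is "scene" or "side" or "wrist"; returns the picture (420x560x3 uint8, blue, green, red); there is no depth.
- r.camera_params(name): a dict with "vfov" (degrees; the focal length in pixels is half the picture's height over the tangent of half this angle, whatever the lens; pixels are square), "cx", "cy" (the principal point, pixels), "pose" (4x4, takes a point from camera to world coordinates); the wrist camera has in their place "mount" (4x4, takes a point from camera to tool coordinates, whose origin is the TCP and whose axes are the flange's). Camera axes: x right, y up, looking along -z (the intrinsics and any distortion apply to the point x, -y, -z); pixel columns grow to the right and rows downward; lengths in m; the calibration is good to about 2 mm. A picture is of the moment at which its call begins: read the wrist's pose just before it. camera_params takes no time and is no camera call.
- r.job_done(): hands the job in; it is judged then, once.
The state is a dict: "clock": time; "joints": joint angles; "dq": joint speeds; "tau": joint torques, N m; "tool_pos": TCP position; "ee_rot": TCP orientation; "wrist_force": force on the tool from outside, world axes, zero at the start; "ft_torque": the same for the moment, N m; "gripper_width": opening from 0.0 (shut) to 1.0 (fully open); "grip_force": force on a finger pad.
Only numpy, scipy, OpenCV 4.12 (cv2) and the standard library are available. Lean on these libraries where they do the work, as an engineer would, in place of code of your own. Each camera call takes 0.05 s, during which the arm holds its last target. There are 200 camera calls.

## Working session

There is one attempt and no reset: what is moved stays moved. The work goes in short steps, Python scripts to look and compute and a tool call to move; the robot and the scene stay as the last step left them, time stands still between calls to the robot, and variables do not carry over. Pictures are saved under pics/ and viewed, at most 10 in all, crops included, and the job is handed in when it is done.

Besides the shell and the picture viewer there is one more tool, called after "Call:" as name(argument=value, ...) on one line, values as JSON. step_arm: Moves the arm, as the interface text tells. Its arguments: {"type":"object","properties":{"moves":{"type":"array","items":{"type":"array","items":{"type":"number"}}},"grip_force":{"type":"number"}},"required":["moves"]}

```bash
mkdir -p pics; ls
python3 - <<'E'
from rig import r
import cv2,numpy as np
np.set_printoptions(precision=4,suppress=True)
for n in ("scene","side","wrist"):
    print(n,r.camera_params(n))
a=r.grab_frame("scene");b=r.grab_frame("side")
cv2.imwrite("pics/scene0.png",a);cv2.imwrite("pics/side0.png",b)
print(r.get_state())
E
```

```text
pics
scene {'vfov': 48.99438684466645, 'cx': 281.91288081114595, 'cy': 212.62866135234447, 'pose': array([[-0.5464, -0.6707,  0.5017,  1.1792],
       [ 0.8375, -0.4315,  0.3352,  0.5235],
       [-0.0084,  0.6033,  0.7975,  1.1645],
       [ 0.    ,  0.    ,  0.    ,  1.    ]])}
side {'vfov': 43.125708696661235, 'cx': 277.92551355889776, 'cy': 208.41582154367205, 'pose': array([[-0.9767,  0.1649, -0.1377,  0.3808],
       [-0.2148, -0.7541,  0.6207,  0.9169],
       [-0.0015,  0.6358,  0.7719,  1.2318],
       [ 0.    ,  0.    ,  0.    ,  1.    ]])}
wrist {'vfov': 61.826075581281515, 'cx': 275.2055057415795, 'cy': 209.26877364223347, 'mount': array([[ 0.0001,  0.9635,  0.2679,  0.0675],
       [ 1.    , -0.0001, -0.0001,  0.0001],
       [-0.0001,  0.2679, -0.9635, -0.1422],
       [ 0.    ,  0.    ,  0.    ,  1.    ]])}
{'clock': 0.1, 'joints': array([-1.3066,  0.2591,  0.0208,  1.3337, -0.    ,  1.4182]), 'dq': array([-0.0009, -0.0004,  0.0013, -0.0003, -0.0019,  0.0021]), 'tau': array([  0.0051, -55.6694,  34.5071,   0.0117,  -0.0002,  -0.    ]), 'tool_pos': array([ 0.2226, -0.5027,  0.2307]), 'ee_rot': array([[ 0.9144,  0.4048, -0.0003],
       [ 0.4048, -0.9144,  0.0012],
       [ 0.0002, -0.0012, -1.    ]]), 'wrist_force': array([ 0.526 , -0.2514,  0.0109]), 'ft_torque': array([-0.0367,  0.0651, -0.0102]), 'grip_force': 0.0, 'gripper_width': 1.0024295912375187}
```

View pics/scene0.png

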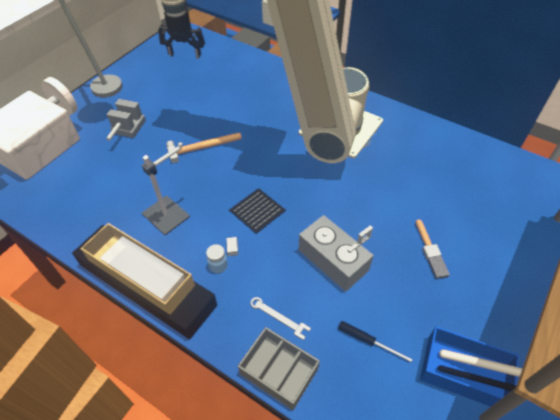

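View pics/side0.png

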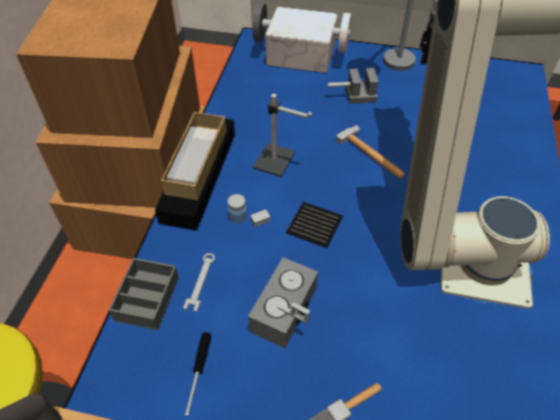

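The scene view shows the washer at about (335,250), the mat at (257,210), and the stand with its foot at (166,216) and post top at (150,163). The side view shows the washer at (284,302), the mat at (315,223), and the stand with its foot at (274,158) and post top at (273,97). I'll enlarge both views to pick pixels.

Run:
```python
import cv2,numpy as np
a=cv2.imread("pics/scene0.png");b=cv2.imread("pics/side0.png")
def crop(im,x,y):
    c=cv2.resize(im[y:y+75,x:x+100],None,fx=4,fy=4,interpolation=cv2.INTER_CUBIC)
    for i in range(0,100,20):
        cv2.putText(c,str(x+i),(i*4,10),0,.35,(0,255,255),1); cv2.line(c,(i*4,12),(i*4,18),(0,255,255),1)
    for j in range(0,75,15):
        cv2.putText(c,str(y+j),(0,j*4+4),0,.35,(0,255,0),1); cv2.line(c,(24,j*4),(30,j*4),(0,255,0),1)
    return c
cv2.imwrite("pics/z1.png",np.vstack([np.hstack([crop(a,290,215),crop(a,130,138)]),np.hstack([crop(b,240,258),crop(b,240,90)])]))
```

```text
(no output)
```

View pics/z1.png

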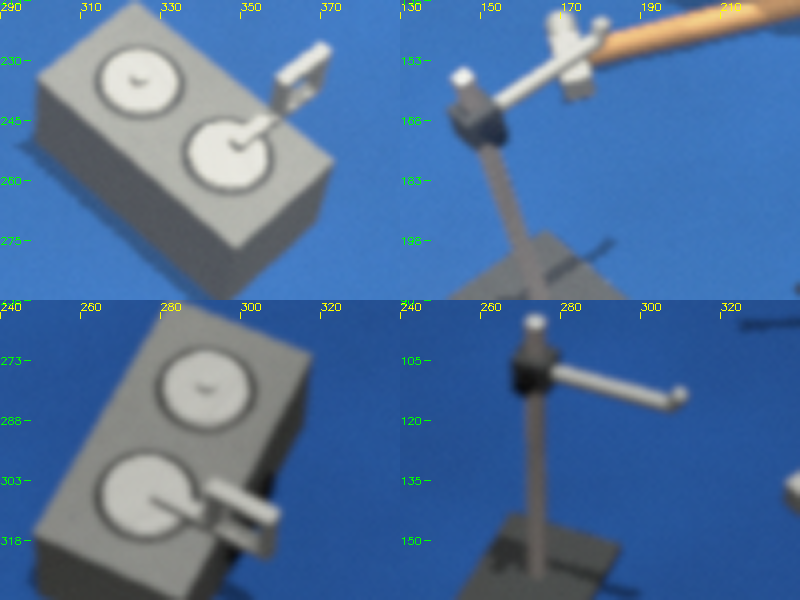

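The enlarged crops give these pixels:

| Point | Scene | Side |
|---|---|---|
| Eared drum top | (347,253.8) | (276.8,306.8) |
| Ear top bar | (365.8,231) | (300.8,307.8) |
| Post top | (145.5,157) | (274,95.5) |
| Rod start | (155,163.8) | (278.8,108) |
| Rod end | (178.8,148) | (307,115.8) |

```bash
cat > h.py <<'E'
import numpy as np
from rig import r
np.set_printoptions(precision=4,suppress=True)
def ray(P,pose,uv):
    f=210/np.tan(np.radians(P["vfov"])/2)
    d=np.array([(uv[0]-P["cx"])/f,-(uv[1]-P["cy"])/f,-1.])
    return pose[:3,3],pose[:3,:3]@(d/np.linalg.norm(d))
def cam(n,uv):
    P=r.camera_params(n); return ray(P,P["pose"],uv)
def onz(ry,z): c,d=ry; return c+d*(z-c[2])/d[2]
def tri(*rays):
    A=0;b=0
    for c,d in rays:
        M=np.eye(3)-np.outer(d,d); A=A+M; b=b+M@c
    p=np.linalg.solve(A,b)
    return p,[np.linalg.norm((np.eye(3)-np.outer(d,d))@(p-c)) for c,d in rays]
def wpose(s):
    T=np.eye(4);T[:3,:3]=s["ee_rot"];T[:3,3]=s["tool_pos"]
    return T@r.camera_params("wrist")["mount"]
E
python3 - <<'E'
from h import *
for n,a,b,z in [("drum",(347,253.8),(276.8,306.8),.088),("plain",(325,235.5),(291.5,280),.088),("eartop",(365.8,231),(300.8,307.8),.136),
 ("mat",(257.5,210),(315,224),.004),("post",(145.5,157),(274,95.5),.265),("rod0",(155,163.8),(278.8,108),.21),("rodend",(178.8,148),(307,115.8),.21),("tiptop",(180.5,144),(310.3,113.5),.22)]:
    p,e=tri(cam("scene",a),cam("side",b)); print(n,p,np.round(e,4),onz(cam("scene",a),z)[:2],onz(cam("side",b),z)[:2])
E
```

```text
drum [0.5217 0.2973 0.0845] [0.0002 0.0002] [0.524  0.2982] [0.5212 0.299 ]
plain [0.5019 0.2161 0.0853] [0.0005 0.0005] [0.504  0.2173] [0.5015 0.2172]
eartop [0.4607 0.3159 0.1355] [0.0006 0.0006] [0.4614 0.3165] [0.4605 0.3155]
mat [ 0.4814 -0.0362  0.003 ] [0.0004 0.0004] [ 0.4823 -0.0353] [ 0.4812 -0.0359]
post [ 0.6543 -0.2686  0.2636] [0.0003 0.0003] [ 0.6549 -0.2678] [ 0.6539 -0.2663]
rod0 [ 0.6384 -0.2598  0.2277] [0.0003 0.0003] [ 0.628  -0.2749] [ 0.6429 -0.2801]
rodend [ 0.553  -0.2478  0.2239] [0.0002 0.0002] [ 0.5436 -0.2594] [ 0.5554 -0.2636]
tiptop [ 0.544  -0.2472  0.2337] [0.0006 0.0006] [ 0.5351 -0.2578] [ 0.5462 -0.264 ]
```

Every triangulated height matches the given sizes, and the drum-to-ear distance comes out at 64 mm. Next I'll move above the hook to view it from close up, then touch the rod.

Call:
step_arm(moves=[[0,0,-3.3,0,-1],[0,0,-3.3,0,-1],[0,0,-3.3,0,-1],[3.4,-0.8,0,0,-1],[3.4,-0.8,0,0,-1],[3.4,-0.8,0,0,-1],[3.4,-0.8,0,0,-1],[3.4,-0.8,0,0,-1],[3.4,-0.8,0,0,-1],[3.4,-0.8,0,0,-1],[3.4,-0.8,0,0,-1],[3.4,-0.8,0,0,-1],[3.4,-0.8,0,0,-1],[3.4,-0.8,0,0,-1],[3.4,-0.8,0,0,-1],[0,0,0,0,-1]])

```text
clock: 1.43
tool_pos: [0.5605, -0.2463, 0.3288]
ee_rot: [[0.913, 0.409, -0.001], [0.409, -0.913, 0.002], [0.0, -0.002, -1.0]]
wrist_force: [-0.0, -1.4, 0.5]
gripper_width: 0.001
grip_force: 0.0
```

Run:
```python
from h import *
import cv2
s=r.get_state();np.save("w1.npy",wpose(s));print(s["clock"],s["tool_pos"],s["ee_rot"])
cv2.imwrite("pics/w1.png",r.grab_frame("wrist"))
```

```text
1.4333 [ 0.5605 -0.2463  0.3288] [[ 0.9127  0.4087 -0.0005]
 [ 0.4087 -0.9127  0.0021]
 [ 0.0004 -0.0021 -1.    ]]
```

View pics/w1.png

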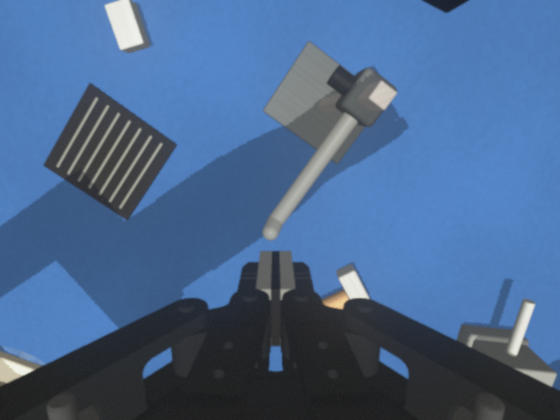

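From close up, the post top is at (382,95), the rod's centreline runs from (346,122) to (281,219), the tip top is at (270,233) and the mat's corners are visible.

Run:
```python
from h import *
import cv2
P=r.camera_params("wrist");T=np.load("w1.npy")
W=lambda uv,z:onz(ray(P,T,uv),z)
post=W((382,95),.265);print("post",post)
im=cv2.imread("pics/w1.png").astype(int)
# rod centreline by profile in V-normal direction
a=np.array([346,122.]);b=np.array([281,219.]);n=np.array([b[1]-a[1],a[0]-b[0]]);n/=np.linalg.norm(n)
sat=cv2.cvtColor(im.astype(np.uint8),cv2.COLOR_BGR2HSV)[...,1]
for t in (.25,.5,.75,.95):
    c=a+(b-a)*t; ks=np.arange(-16,16.1,.5)
    v=cv2.remap(sat,*[np.float32([c[i]+ks*n[i]]) for i in (0,1)],cv2.INTER_LINEAR)[0]
    m=ks[v<90]; m=m[np.abs(m)<13]; cc=c+n*m.mean(); print(t,m.min(),m.max(),cc,*[W(cc,z)[:2] for z in (.215,.22,.225,.23)])
for z in (.23,.235,.24): print("tip",z,W((270,233),z), np.linalg.norm((W((270,233),z)-post)[:2]))
print("mat",W((110,151),.004))
# mat corners
for c in [(90,83),(176,146),(127,219),(44,165)]: print(W(c,.004)[:2])
print("tip tri",tri(ray(P,T,(270,233)),cam("scene",(180.5,144)),cam("side",(310.3,113.5))))
```

```text
post [ 0.6548 -0.2694  0.265 ]
0.25 -12.5 12.5 [329.75 146.25] [ 0.6163 -0.2643] [ 0.6164 -0.2634] [ 0.6165 -0.2625] [ 0.6167 -0.2616]
0.5 -10.0 7.0 [312.2539 169.665 ] [ 0.5958 -0.2602] [ 0.5963 -0.2594] [ 0.5969 -0.2585] [ 0.5974 -0.2577]
0.75 -11.0 6.0 [295.1732 193.3583] [ 0.5745 -0.2562] [ 0.5755 -0.2555] [ 0.5764 -0.2548] [ 0.5773 -0.2541]
0.95 -11.5 4.5 [281.3424 212.2016] [ 0.5569 -0.2529] [ 0.5582 -0.2522] [ 0.5595 -0.2515] [ 0.5608 -0.2509]
tip 0.23 [ 0.5431 -0.2499  0.23  ] 0.11340655150336496
tip 0.235 [ 0.5447 -0.2492  0.235 ] 0.11190283954621272
tip 0.24 [ 0.5463 -0.2486  0.24  ] 0.11040676723192952
mat [ 0.4871 -0.0392  0.004 ]
[0.5586 0.0087]
[ 0.5289 -0.1167]
[ 0.4061 -0.0884]
[0.433 0.036]
tip tri (array([ 0.5437, -0.2489,  0.2323]), [np.float64(0.0006655734344371561), np.float64(0.0011307698080282348), np.float64(0.0005961711127207915)])
```

Tip top ≈ 0.234, so the rod's axis is at about 0.218. I'll confirm by touching the rod gently.

Call:
step_arm(moves=[[1.3,1.3,0,0,-1],[1.3,1.3,0,0,-1],[0,0,3,0,-1],[0,0,3,0,-1],[0,0,2.5,0,-1],[0,0,0.5,0,-1],[0,0,0,0,-1],[0,0,0,0,-1]])

```text
clock: 2.15
tool_pos: [0.591, -0.2638, 0.2416]
ee_rot: [[0.915, 0.404, 0.001], [0.404, -0.915, -0.001], [0.0, 0.001, -1.0]]
wrist_force: [-0.2, -0.2, 0.6]
gripper_width: 0.002
grip_force: 0.0
```

Call:
step_arm(moves=[[0,0,0.2,0,-1],[0,0,0.2,0,-1],[0,0,0,0,-1]])

```text
clock: 2.4
tool_pos: [0.5913, -0.2634, 0.2371]
ee_rot: [[0.914, 0.405, 0.001], [0.405, -0.914, -0.001], [0.001, 0.001, -1.0]]
wrist_force: [-0.2, -0.4, -0.3]
gripper_width: -0.001
grip_force: 0.0
```

Call:
step_arm(moves=[[0,0,0.1,0,-1],[0,0,0,0,-1],[0,0,0,0,-1]])

```text
clock: 2.65
tool_pos: [0.5912, -0.2632, 0.2354]
ee_rot: [[0.914, 0.405, 0.0], [0.405, -0.914, -0.0], [0.0, 0.0, -1.0]]
wrist_force: [0.1, 0.2, -0.4]
gripper_width: 0.003
grip_force: 0.0
```

Call:
step_arm(moves=[[0.5,-0.2,0,0,-1],[0,0,0.15,0,-1],[0,0,0.15,0,-1],[0,0,0.15,0,-1],[0,0,0,0,-1]])

```text
clock: 3.07
tool_pos: [0.5948, -0.2593, 0.2303]
ee_rot: [[0.914, 0.405, -0.001], [0.405, -0.914, 0.0], [-0.0, -0.0, -1.0]]
wrist_force: [0.2, 0.4, -0.5]
gripper_width: -0.001
grip_force: 0.0
```

Call:
step_arm(moves=[[0,0,0.15,0,-1],[0,0,0.15,0,-1],[0,0,0,0,-1]])

```text
clock: 3.32
tool_pos: [0.5949, -0.2594, 0.2284]
ee_rot: [[0.914, 0.405, 0.001], [0.405, -0.914, -0.001], [0.001, 0.001, -1.0]]
wrist_force: [0.1, 0.3, 2.4]
gripper_width: -0.002
grip_force: 1.3
```

Call:
step_arm(moves=[[0,0,0.1,0,-1],[0,0,0.1,0,-1],[0,0,0,0,-1]])

```text
clock: 3.57
tool_pos: [0.595, -0.2595, 0.2282]
ee_rot: [[0.914, 0.405, 0.003], [0.405, -0.914, -0.002], [0.002, 0.003, -1.0]]
wrist_force: [-3.2, 2.2, 14.5]
gripper_width: 0.004
grip_force: 7.3
```

Contact came at z = 0.228, so the rod's axis is at about 0.222. Next I lift clear, open the gripper, turn it and go to the ear.

Call:
step_arm(moves=[[0,0,-3,0,-1],[0,0,-4,-0.122,-1],[0,0,-4,-0.122,1],[0,0,0,-0.122,1],[0,0,0,-0.122,1],[0,0,0,-0.122,1],[0,0,0,-0.122,1],[0,0,0,-0.122,1],[0,0,0,-0.122,1],[0,0,0,-0.122,1],[0,0,0,-0.122,1],[0,0,0,-0.122,1],[0,0,0,-0.122,1],[0,0,0,-0.122,1],[0,0,0,-0.122,1],[0,0,0,-0.122,1],[0,0,0,-0.122,1],[0,0,0,-0.122,1],[0,0,0,-0.122,1],[0,0,0,-0.122,1]])

```text
clock: 5.23
tool_pos: [0.5949, -0.2594, 0.3356]
ee_rot: [[-0.921, 0.39, -0.0], [0.39, 0.921, 0.0], [0.0, 0.0, -1.0]]
wrist_force: [0.4, 0.8, -0.0]
gripper_width: 0.996
grip_force: 0.0
```

Call:
step_arm(moves=[[0,0,0,-0.122,1],[0,0,0,0,1]])

```text
clock: 5.4
tool_pos: [0.5949, -0.2594, 0.3356]
ee_rot: [[-0.961, 0.276, -0.0], [0.276, 0.961, 0.0], [0.0, 0.0, -1.0]]
wrist_force: [-0.6, -0.2, -0.9]
gripper_width: 1.006
grip_force: 0.0
```

Call:
step_arm(moves=[[1.73,3.22,0,0,1],[1.73,3.22,0,0,1],[1.73,3.22,0,0,1],[1.73,3.22,0,0,1],[1.73,3.22,0,0,1],[1.73,3.22,0,0,1],[1.73,3.22,0,0,1],[1.73,3.22,0,0,1],[1.73,3.22,0,0,1],[1.73,3.22,0,0,1],[1.73,3.22,0,0,1],[1.73,3.22,0,0,1],[1.73,3.22,0,0,1],[1.73,3.22,0,0,1],[1.73,3.22,0,0,1],[1.73,3.22,0,0,1],[0,0,3.5,0,1],[0,0,3.5,0,1],[0,0,0,0,1],[0,0,0,0,1]])

```text
clock: 7.07
tool_pos: [0.4732, 0.3125, 0.2651]
ee_rot: [[-0.959, 0.283, -0.003], [0.283, 0.959, -0.001], [0.003, -0.002, -1.0]]
wrist_force: [0.3, 0.3, 0.1]
gripper_width: 0.996
grip_force: 0.0
```

Run:
```python
from h import *
import cv2
s=r.get_state();np.save("w2.npy",wpose(s));print(s["clock"],s["tool_pos"],s["ee_rot"])
cv2.imwrite("pics/w2.png",r.grab_frame("wrist"))
```

```text
7.0667 [0.4732 0.3125 0.2651] [[-0.959   0.2835 -0.0031]
 [ 0.2835  0.959  -0.0015]
 [ 0.0025 -0.0023 -1.    ]]
```

View pics/w2.png

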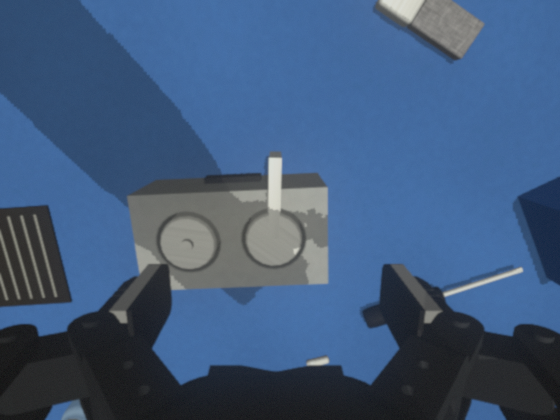

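The wrist view shows the ear's bar upright in the picture from (275.5,155) at its outer end to about (274,212), with the drum's centre at (274,238). I'll turn these into positions.

Run:
```python
from h import *
P=r.camera_params("wrist");T=np.load("w2.npy")
W=lambda uv,z:onz(ray(P,T,uv),z)
o=W((275.5,154.5),.136);i=W((274.3,211),.136);d=W((274.5,238),.088)
print(o,i,d,np.linalg.norm(o-i)); u=(o-d)[:2];print(np.linalg.norm(u),np.degrees(np.arctan2(u[1],u[0])))
u/=np.linalg.norm(u);t=o[:2]-.036*u
s=r.get_state();print("target",t,"tool shift",s["ee_rot"].T@(np.r_[t,.097]-s["tool_pos"]))
```

```text
[0.438  0.3226 0.136 ] [0.481  0.3089 0.136 ] [0.5198 0.2973 0.088 ] 0.04514457335671018
0.08556190489677784 162.82725775916384
target [0.4724 0.3119] tool shift [ 0.0017 -0.0014  0.1702]
```

Call:
step_arm(moves=[[0.1,-0.1,4,0.012,1],[0,0,4,0,1],[0,0,4,0,1],[0,0,3,0,1],[0,0,1.2,0,1],[0,0,0.5,0,1],[0,0,0,0,1]], grip_force=60)

```text
clock: 7.7
tool_pos: [0.4743, 0.3123, 0.1]
ee_rot: [[-0.956, 0.294, 0.002], [0.294, 0.956, 0.001], [-0.001, 0.001, -1.0]]
wrist_force: [-0.8, -0.1, 0.3]
gripper_width: 0.998
grip_force: 0.0
```

Call:
step_arm(moves=[[0,0,0,0,-1],[0,0,0,0,-1],[0,0,0,0,-1],[0,0,0,0,-1],[0,0,0,0,-1],[0,0,0,0,-1],[0,0,0,0,-1],[0,0,0,0,-1],[0,0,0,0,-1],[0,0,0,0,-1]], grip_force=90)

```text
clock: 8.53
tool_pos: [0.4729, 0.3121, 0.0992]
ee_rot: [[-0.956, 0.293, 0.001], [0.293, 0.956, -0.0], [-0.001, 0.0, -1.0]]
wrist_force: [-0.9, -2.4, 5.8]
gripper_width: 0.104
grip_force: 87.6
```

Gripped at about 10 mm. Now I lift slowly.

Call:
step_arm(moves=[[0,0,-0.5,0,-1],[0,0,-0.8,0,-1],[0,0,-1,0,-1],[0,0,-1,0,-1],[0,0,-1.5,0,-1],[0,0,-1.5,0,-1],[0,0,-1.5,0,-1],[0,0,-1.5,0,-1],[0,0,-1.5,0,-1],[0,0,-1,0,-1],[0,0,-0.5,0,-1],[0,0,0,0,-1]])

```text
clock: 9.53
tool_pos: [0.4731, 0.3124, 0.2231]
ee_rot: [[-0.956, 0.292, 0.002], [0.292, 0.956, 0.001], [-0.001, 0.001, -1.0]]
wrist_force: [0.1, -0.1, -3.1]
gripper_width: 0.105
grip_force: 87.7
```

Run:
```python
from h import *
import cv2
a=r.grab_frame("scene")[190:300,270:410];b=r.grab_frame("side")[240:350,230:370]
cv2.imwrite("pics/lift.png",cv2.resize(np.hstack([a,b]),None,fx=2.8,fy=2.8,interpolation=cv2.INTER_CUBIC))
s=r.get_state();print(s["tool_pos"],s["wrist_force"],s["ft_torque"],s["gripper_width"])
```

```text
[0.4726 0.3121 0.2214] [ 0.3812 -0.195  -2.9656] [ 0.0254  0.1312 -0.0344] 0.1015571537798396
```

View pics/lift.png

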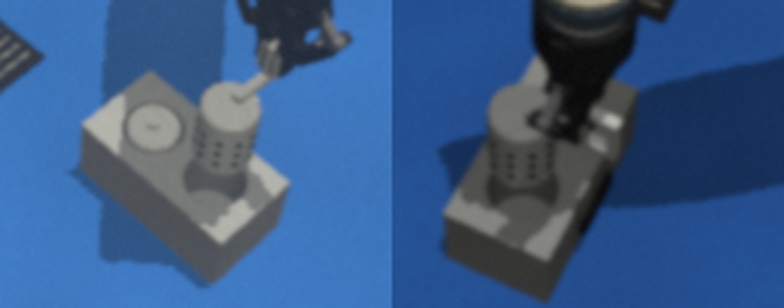

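The canister hangs upright and clear of the well. I'll turn it to the hanging heading and carry it to the mat.

Call:
step_arm(moves=[[0,0,0,-0.121,-1],[0,0,0,-0.121,-1],[0,0,0,-0.121,-1],[0,0,0,-0.121,-1],[0,0,0,-0.121,-1],[0,0,0,-0.121,-1],[0,0,0,-0.121,-1],[0,0,0,-0.121,-1],[0,0,0,-0.121,-1],[0,0,0,-0.121,-1],[0,0,0,-0.121,-1],[0,0,0,-0.121,-1],[0,0,0,-0.121,-1],[0,0,0,-0.121,-1],[0,0,0,0,-1]])

```text
clock: 10.88
tool_pos: [0.4724, 0.312, 0.2207]
ee_rot: [[-0.167, -0.986, -0.002], [-0.986, 0.167, -0.001], [0.001, 0.001, -1.0]]
wrist_force: [-0.7, -0.1, -1.9]
gripper_width: 0.104
grip_force: 87.6
```

Call:
step_arm(moves=[[1.5,-0.27,0,0,-1],[2.5,-0.46,0,0,-1],[3.4,-0.62,0,0,-1],[3.4,-0.62,0,0,-1],[3.4,-0.62,0,0,-1],[3.4,-0.62,0,0,-1],[3.4,-0.62,0,0,-1],[3.4,-0.62,0,0,-1],[3.4,-0.62,0,0,-1],[3.4,-0.62,0,0,-1],[3.4,-0.62,0,0,-1],[2.5,-0.46,0,0,-1],[1.5,-0.27,0,0,-1],[0.6,-0.1,1,0,-1],[0,0,2,0,-1],[0,0,2.5,0,-1],[0,0,2.5,0,-1],[0,0,2,0,-1],[0,0,1,0,-1],[0,0,0,0,-1]])

```text
clock: 12.55
tool_pos: [0.4735, -0.085, 0.1087]
ee_rot: [[-0.175, -0.985, -0.005], [-0.985, 0.175, 0.002], [-0.001, 0.005, -1.0]]
wrist_force: [0.3, -0.2, -3.5]
gripper_width: 0.11
grip_force: 87.7
```

Call:
step_arm(moves=[[0,0,0.6,0,-1],[0,0,0.4,0,-1],[0,0,0.3,0,-1],[0,0,0.2,0,-1],[0,0,0,0,-1],[0,0,0,0,-1]])

```text
clock: 13.05
tool_pos: [0.4755, -0.0863, 0.097]
ee_rot: [[-0.173, -0.985, 0.0], [-0.985, 0.173, -0.0], [0.0, -0.0, -1.0]]
wrist_force: [0.7, 0.3, -2.6]
gripper_width: 0.104
grip_force: 87.9
```

Call:
step_arm(moves=[[0,0,0.2,0,-1],[0,0,0.2,0,-1],[0,0,0,0,-1],[0,0,0,0,-1]])

```text
clock: 13.38
tool_pos: [0.4753, -0.0862, 0.0927]
ee_rot: [[-0.173, -0.985, -0.0], [-0.985, 0.173, 0.0], [-0.0, 0.0, -1.0]]
wrist_force: [0.5, -0.6, -2.9]
gripper_width: 0.106
grip_force: 87.9
```

Call:
step_arm(moves=[[0,0,0.1,0,-1],[0,0,0.1,0,-1],[0,0,0,0,-1]])

```text
clock: 13.63
tool_pos: [0.4756, -0.0866, 0.0912]
ee_rot: [[-0.173, -0.985, 0.001], [-0.985, 0.173, -0.001], [0.001, -0.001, -1.0]]
wrist_force: [-1.0, -0.8, 2.3]
gripper_width: 0.104
grip_force: 88.6
```

The canister is on the mat. I'll release it, rise and turn the gripper half a turn.

Call:
step_arm(moves=[[0,0,0,0,1],[0,0,0,0,1],[0,0,0,0,1],[0,0,0,0,1],[0,0,0,0,1],[0,0,0,0,1],[0,0,0,0,1],[0,0,0,0,1],[0,0,-2,0,1],[0,0,-4,0,1],[0,0,-4,0,1],[0,0,-4,0.121,1],[0,0,-3,0.121,1],[0,0,0,0.121,1],[0,0,0,0.121,1],[0,0,0,0.121,1],[0,0,0,0.121,1],[0,0,0,0.121,1],[0,0,0,0.121,1],[0,0,0,0.121,1]])

```text
clock: 15.3
tool_pos: [0.4754, -0.0862, 0.2608]
ee_rot: [[-0.955, -0.298, -0.0], [-0.298, 0.955, 0.0], [-0.0, 0.0, -1.0]]
wrist_force: [0.4, -0.2, -0.1]
gripper_width: 0.997
grip_force: 0.0
```

Call:
step_arm(moves=[[0,0,0,0.121,1],[0,0,0,0.121,1],[0,0,0,0.121,1],[0,0,0,0.121,1],[0,0,0,0.121,1],[0,0,0,0.121,1],[0,0,0,0.121,1],[0,0,0,0.121,1],[0,0,0,0.121,1],[0,0,0,0.121,1],[0,0,0,0.121,1],[0,0,0,0.121,1],[0,0,0,0.121,1],[0,0,0,0.121,1],[0,0,0,0.121,1],[0,0,0,0.121,1],[0,0,0,0.121,1],[0,0,0,0,1],[0,0,0,0,1]])

```text
clock: 16.88
tool_pos: [0.4754, -0.0862, 0.2607]
ee_rot: [[0.173, 0.985, -0.0], [0.985, -0.173, 0.0], [0.0, -0.0, -1.0]]
wrist_force: [-0.2, -0.3, -0.1]
gripper_width: 0.995
grip_force: 0.0
```

Run:
```python
from h import *
import cv2
s=r.get_state();np.save("w3.npy",wpose(s));print(s["clock"],s["tool_pos"],s["ee_rot"])
cv2.imwrite("pics/w3.png",r.grab_frame("wrist"))
```

```text
16.8833 [ 0.4754 -0.0862  0.2607] [[ 0.1733  0.9849 -0.0001]
 [ 0.9849 -0.1733  0.    ]
 [ 0.     -0.0001 -1.    ]]
```

View pics/w3.png

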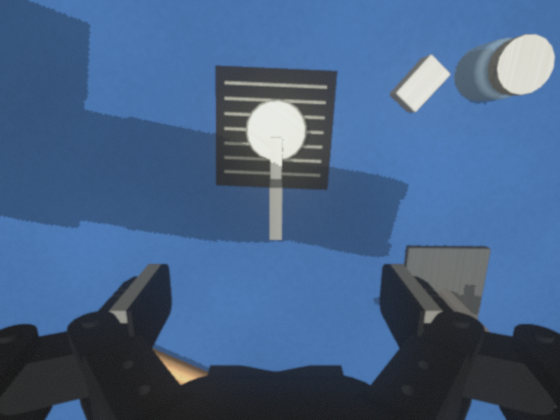

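The canister stands on the mat with its drum top at (276.5,130) and the ear's outer end at (275.8,240).

Run:
```python
from h import *
P=r.camera_params("wrist");T=np.load("w3.npy")
W=lambda uv,z:onz(ray(P,T,uv),z)
d=W((276.5,130),.080);o=W((275.8,240),.128)
u=(o-d)[:2];print(d,o,np.linalg.norm(u),np.degrees(np.arctan2(u[1],u[0]))%360);u/=np.linalg.norm(u)
L=W((246.5,130),.080);R=W((306.5,130),.080);print(np.linalg.norm(L-R))
s=r.get_state();print(s["ee_rot"].T@(np.r_[d[:2]-.006*u,.038]-s["tool_pos"]))
```

```text
[ 0.4853 -0.0354  0.08  ] [ 0.4696 -0.1212  0.128 ] 0.08724109971817857 259.6254019686659
0.05394817098812101
[0.0578 0.001  0.2227]
```

Call:
step_arm(moves=[[3,0.1,0,0,1],[2.9,0,0,0,1],[0,0,3.5,0,1],[0,0,3.5,0,1],[0,0,3.5,0,1],[0,0,3.5,0,1],[0,0,3,0,1],[0,0,2.5,0,1],[0,0,1.3,0,1],[0,0,0.8,0,1],[0,0,0,0,1],[0,0,0,0,1]])

```text
clock: 17.93
tool_pos: [0.4871, -0.0284, 0.0452]
ee_rot: [[0.176, 0.984, 0.0], [0.984, -0.176, -0.0], [-0.0, 0.0, -1.0]]
wrist_force: [1.0, -0.3, -0.3]
gripper_width: 0.996
grip_force: 0.0
```

Call:
step_arm(moves=[[0,0,0,0,-1],[0,0,0,0,-1],[0,0,0,0,-1],[0,0,0,0,-1],[0,0,0,0,-1],[0,0,0,0,-1],[0,0,0,0,-1],[0,0,0,0,-1]], grip_force=60)

```text
clock: 18.6
tool_pos: [0.4873, -0.0285, 0.0462]
ee_rot: [[0.177, 0.984, 0.002], [0.984, -0.177, -0.001], [-0.0, 0.002, -1.0]]
wrist_force: [-3.1, 1.0, 9.6]
gripper_width: 0.64
grip_force: 62.0
```

Call:
step_arm(moves=[[0,0,-0.5,0,-1],[0,0,-0.7,0,-1],[0,0,-1,0,-1],[0,0,-1,0,-1],[0,0,0,0,-1],[0,0,0,0,-1]])

```text
clock: 19.1
tool_pos: [0.4872, -0.0284, 0.0774]
ee_rot: [[0.177, 0.984, 0.001], [0.984, -0.177, -0.0], [-0.0, 0.001, -1.0]]
wrist_force: [-0.5, -0.4, -2.8]
gripper_width: 0.638
grip_force: 63.8
```

The drum is gripped and lifted. I'll rise to threading height and move to just before the hook's tip.

Call:
step_arm(moves=[[0,0,-2,0,-1],[0,0,-3,0,-1],[0,0,-2.6,0,-1],[0,0,-1.6,0,-1],[-1.5,0.7,0,0,-1],[-2.5,1.2,0,0,-1],[-2.7,1.35,0,0,-1],[-2.7,1.35,0,0,-1],[-2.1,1,0,0,-1],[-1.3,0.6,0,0,-1],[-0.7,0.3,0,0,-1],[0,0,0,0,-1],[0,0,0,0,-1],[0,0,0,0,-1]])

```text
clock: 20.27
tool_pos: [0.5265, -0.1715, 0.1687]
ee_rot: [[0.176, 0.984, -0.0], [0.984, -0.176, 0.001], [0.0, -0.001, -1.0]]
wrist_force: [-0.7, 0.3, -2.5]
gripper_width: 0.636
grip_force: 64.5
```

Run:
```python
from h import *
import cv2
s=r.get_state();print(s["clock"],s["tool_pos"],s["ee_rot"][:,0])
a=r.grab_frame("scene");b=r.grab_frame("side")
cv2.imwrite("pics/sc4.png",a);cv2.imwrite("pics/si4.png",b)
def crop(im,x,y):
    c=cv2.resize(im[y:y+100,x:x+80],None,fx=5,fy=5,interpolation=cv2.INTER_CUBIC)
    for i in range(0,80,20): cv2.putText(c,str(x+i),(i*5,10),0,.35,(0,255,255),1); cv2.line(c,(i*5,12),(i*5,18),(0,255,255),1)
    for j in range(0,100,20): cv2.putText(c,str(y+j),(0,j*5+4),0,.35,(0,255,0),1); cv2.line(c,(24,j*5),(30,j*5),(0,255,0),1)
    return c
cv2.imwrite("pics/z4.png",np.hstack([crop(a,135,110),crop(b,270,80)]))
```

```text
20.2667 [ 0.5265 -0.1715  0.1687] [0.1762 0.9844 0.0005]
```

View pics/z4.png

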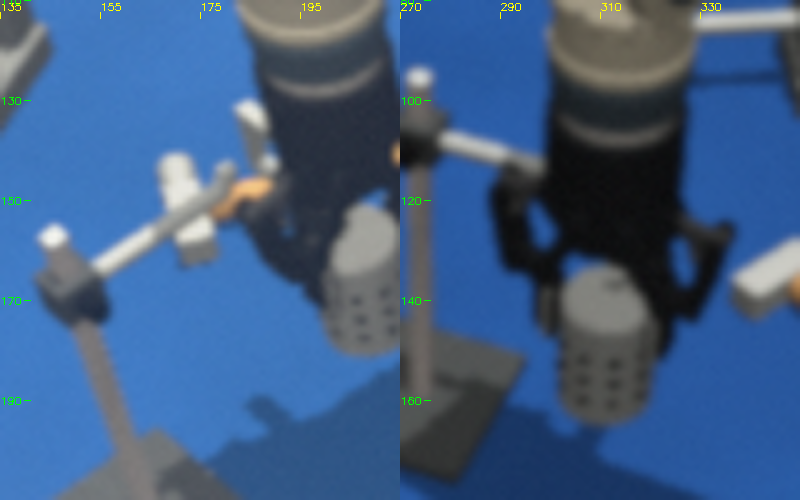

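In the scene view the ear's outer top end is at about (184.6,131) and the hook's tip at (180,144). The drum hangs upright. I'll compare with the predicted position.

Run:
```python
from h import *
def proj(n,p):
    P=r.camera_params(n);f=210/np.tan(np.radians(P["vfov"])/2);T=np.linalg.inv(P["pose"]);q=T[:3,:3]@p+T[:3,3]
    return np.array([P["cx"]+f*q[0]/-q[2],P["cy"]-f*q[1]/-q[2]])
s=r.get_state();t=s["tool_pos"];x=s["ee_rot"][:,0]
D=lambda dy,z:t-(.0078+dy)*x+np.array([0,0,z])
for n,dy,z in [("outer top",.086,.082),("inner top",.042,.082),("win c",.064,.058),("drum top c",0,.034),("drum bot c",0,-.042)]: print(n,D(dy,z),proj("scene",D(dy,z)),proj("side",D(dy,z)))
e=np.array([-.9836,.1803,0]);y=np.array([.1803,.9836,0]);p=np.array([.6548,-.269,.222])
w=D(.064,.058)-p;print("window rel rod: along",w@e,"side",w@y,"up",w[2])
print("tip top",proj("scene",p+.112*e+[0,0,.016]),proj("side",p+.112*e+[0,0,.016]))
```

```text
outer top [ 0.5102 -0.2639  0.251 ] [182.5766 130.2868] [323.2716 106.8455]
inner top [ 0.5179 -0.2206  0.251 ] [192.458  137.5309] [318.0168 116.3285]
win c [ 0.5141 -0.2423  0.227 ] [188.9027 139.9971] [320.1563 118.0892]
drum top c [ 0.5253 -0.1793  0.203 ] [204.5867 156.626 ] [311.9871 138.5961]
drum bot c [ 0.5253 -0.1793  0.127 ] [208.1664 174.2572] [310.7392 157.7656]
window rel rod: along 0.14323312306440852 side 0.0009260561382937758 up 0.004981653849161438
tip top [179.5561 142.6473] [310.1702 112.1134]
```

Predicted and seen pixels agree to about 1 px once the common offset, also seen at the tip, is removed. The window lies 1 mm to the side of the rod and 5 mm above it, so I'll thread it on.

Call:
step_arm(moves=[[-0.1,0.6,0,0,-1],[0,0.8,0,0,-1],[0,0.8,0,0,-1],[0,0.7,0,0,-1],[0,0,0,0,-1]])

```text
clock: 20.78
tool_pos: [0.5569, -0.1792, 0.1684]
ee_rot: [[0.177, 0.984, 0.0], [0.984, -0.177, -0.0], [-0.0, 0.0, -1.0]]
wrist_force: [-1.0, -0.8, -2.7]
gripper_width: 0.632
grip_force: 64.5
```

Call:
step_arm(moves=[[0,0.7,0,0,-1],[0,0.7,0,0,-1],[0,0.7,0,0,-1],[0,0,0,0,-1]])

```text
clock: 21.12
tool_pos: [0.5772, -0.1829, 0.1685]
ee_rot: [[0.177, 0.984, 0.0], [0.984, -0.177, -0.0], [-0.0, 0.0, -1.0]]
wrist_force: [0.4, -1.6, -2.9]
gripper_width: 0.636
grip_force: 64.5
```

Call:
step_arm(moves=[[0,0.9,0,0,-1],[0,0.9,0,0,-1],[0,0.8,0,0,-1],[0,0.3,0,0,-1],[0,0,0.5,0,-1],[0,0,0.4,0,-1],[0,0,0.2,0,-1],[0,0,0,0,-1],[0,0,0,0,-1]])

```text
clock: 21.87
tool_pos: [0.6041, -0.1876, 0.1576]
ee_rot: [[0.177, 0.984, -0.001], [0.984, -0.177, 0.0], [0.0, -0.001, -1.0]]
wrist_force: [0.1, 0.5, -2.4]
gripper_width: 0.632
grip_force: 64.5
```

Call:
step_arm(moves=[[0,0,0.1,0,-1],[0,0,0.1,0,-1],[0,0,0,0,-1]])

```text
clock: 22.12
tool_pos: [0.6044, -0.1877, 0.1558]
ee_rot: [[0.177, 0.984, 0.0], [0.984, -0.177, -0.0], [-0.0, 0.0, -1.0]]
wrist_force: [-0.5, -0.9, -3.9]
gripper_width: 0.637
grip_force: 64.5
```

Call:
step_arm(moves=[[0,0,0.1,0,-1],[0,0,0.1,0,-1],[0,0,0,0,-1]])

```text
clock: 22.37
tool_pos: [0.6045, -0.188, 0.154]
ee_rot: [[0.177, 0.984, 0.0], [0.984, -0.177, -0.001], [-0.001, 0.0, -1.0]]
wrist_force: [-1.0, -0.3, 0.7]
gripper_width: 0.636
grip_force: 64.7
```

The ear rests on the rod. I'll release it, back away sideways, then let it settle.

Call:
step_arm(moves=[[0,0,0,0,1],[0,0,0,0,1],[0,0,0,0,1],[0,0,0,0,1],[0,0,0,0,1],[0,0,0,0,1],[1,0,0,0,1],[2,0,0,0,1],[3,0,0,0,1],[3,0,0,0,1],[3,0,0,0,1],[0,0,-3,0,1],[0,0,-3,0,1],[0,0,-3,0,1],[0,0,0,0,1]])

```text
clock: 23.62
tool_pos: [0.6273, -0.0688, 0.25]
ee_rot: [[0.176, 0.984, 0.008], [0.984, -0.176, -0.002], [-0.0, 0.008, -1.0]]
wrist_force: [0.8, -0.1, -0.1]
gripper_width: 0.998
grip_force: 0.0
```

Call:
step_arm(moves=[[0,0,0,0,1],[0,0,0,0,1],[0,0,0,0,1],[0,0,0,0,1],[0,0,0,0,1],[0,0,0,0,1],[0,0,0,0,1],[0,0,0,0,1],[0,0,0,0,1],[0,0,0,0,1],[0,0,0,0,1],[0,0,0,0,1],[0,0,0,0,1],[0,0,0,0,1],[0,0,0,0,1],[0,0,0,0,1],[0,0,0,0,1],[0,0,0,0,1],[0,0,0,0,1],[0,0,0,0,1]])

```text
clock: 25.28
tool_pos: [0.6257, -0.0696, 0.2438]
ee_rot: [[0.177, 0.984, 0.0], [0.984, -0.177, 0.0], [0.0, -0.0, -1.0]]
wrist_force: [0.1, -0.0, 0.4]
gripper_width: 1.002
grip_force: 0.0
```

Call:
step_arm(moves=[[0,0,0,0,1],[0,0,0,0,1],[0,0,0,0,1],[0,0,0,0,1],[0,0,0,0,1],[0,0,0,0,1],[0,0,0,0,1],[0,0,0,0,1],[0,0,0,0,1],[0,0,0,0,1],[0,0,0,0,1],[0,0,0,0,1],[0,0,0,0,1],[0,0,0,0,1],[0,0,0,0,1],[0,0,0,0,1],[0,0,0,0,1],[0,0,0,0,1],[0,0,0,0,1],[0,0,0,0,1]])

```text
clock: 26.95
tool_pos: [0.6257, -0.0696, 0.2438]
ee_rot: [[0.177, 0.984, -0.0], [0.984, -0.177, 0.0], [0.0, -0.0, -1.0]]
wrist_force: [0.4, -0.9, 0.8]
gripper_width: 0.998
grip_force: 0.0
```

Run:
```python
from h import *
import cv2
f=[]
for i in range(7): f.append(r.grab_frame("side")[80:180,230:350].astype(int))
print([np.abs(f[i]-f[0]).max() for i in range(1,7)],[np.abs(f[i]-f[0])[...].mean().round(2) for i in range(1,7)],r.get_state()["clock"])
a=r.grab_frame("scene")[110:210,120:240]
cv2.imwrite("pics/end.png",cv2.resize(np.hstack([a,f[-1].astype(np.uint8)]),None,fx=3.3,fy=3.3,interpolation=cv2.INTER_CUBIC))
```

```text
[np.int64(5), np.int64(5), np.int64(5), np.int64(6), np.int64(5), np.int64(5)] [np.float64(0.78), np.float64(0.78), np.float64(0.77), np.float64(0.78), np.float64(0.79), np.float64(0.77)] 27.3
```

View pics/end.png

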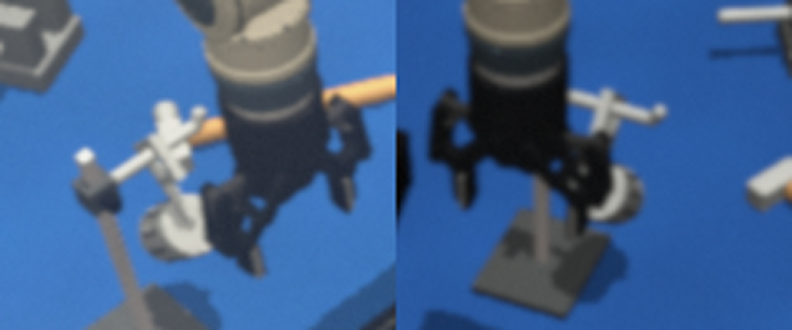

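The canister hangs on the rod, tilted under its own weight. Successive frames differ only by noise, and the gripper is well clear, so I'm handing it in.

```bash
python3 -c "
from rig import r
print(r.job_done())"
```

```text
the job is handed in; nothing more can be done
None
```

The canister was set upright on the mat and released, then hung by its ear on the hook, where the last frames show it still with the gripper clear; the job was handed in at about 27 s, and no verdict came back.

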